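# Hang a shelf bracket in the slotted desk upright

## Task

Hang the blue bracket on the slotted upright: put both its claws through the two slots, then press it down until the red catch snaps into it and holds it locked against the spring, and let go. Be gentle with the upright - never push on it with more than about 3 kg of force (30 N) - and leave the other things on the desk where they are.

Things in the scene. Friction and masses are not known exactly. Their poses are not given: they have to be found in the camera images.
- bracket: Loose blue metal shelf bracket, 0.2 kg, standing on its flange. Origin: middle of its underside, in the plane of the back plate's rear face. z up; +x backward, the way the claws point. Flange x -110..0, y -25..25, z 0..6 mm, with a 16 mm high lip in front. Back plate x -7..0, y -28..28, z 0..85 mm, with a pocket for the catch in its rear (y -8..8, z 30..44).
- web (a point): Where to grip the bracket from above, closing along its y: on its upright central web, 10 mm thick (y -5..5, x -85..-7, z 6..62 mm in the bracket's frame). The point is at (-48, 0, 47) mm.
- claws (a point): Midpoint between the bracket's two steel claw tips, at (12.5, 0, 69) mm in its frame. Claws at y = -15 and +15, each 5 mm thick: a neck (z 68..78) runs from the plate back to x 12.5; at its end a tongue (x 6.5..12.5) hangs down to z 60. So each tip is 18 mm tall and 6.5 mm lie between plate and tongue.
- stand: Fixed stand: wooden base plate (x -60..90, y -70..70, 12 mm high), dark post, and in front of it a white slotted strip 64 mm wide, 140 mm tall. Origin: on the desk, straight below the middle of the strip's front face. z up; +x backward into the strip, the way the claws must go; the face is the plane x = 0. A hung bracket has its origin above this one, 0 to 2.5 mm in front, and the same heading.
- stop_nominal (a point): Point on the strip's face, 80 mm above the desk. The strip was clamped by hand: the height h where a hung bracket's underside comes to a stop, necks on the slots' lower edges, is this height plus or minus up to 14 mm. It differs each time, is NOT reported, and must be found by feel or by camera. Slots, catch and plunger all go up and down with h.
- slots_nominal (a point): Middle between the two slots if h = 80 mm (true: up to 14 mm higher or lower). Slots at y = -15 and +15, 9 mm wide, h+68 to h+90 mm, through a 4 mm plate (h-40 to h+100). Claws enter with the bracket's underside 8 to 12 mm above h, best 10; else they meet plain face with the bracket's origin at x = -12.5 mm. Push in until the back plate meets the face (x = 0), then press straight down.
- catch (a joint): Red spring catch in mid face, 12 mm wide, h+32.5 to h+40.5 mm, sticking out 6 mm. Value in m: 0 fully out, grows as it is pushed in (1.5 N at first, 3 N flush at 6 mm). The entering back plate pushes it in; it springs out into the plate's pocket once the pressed bracket's underside is below h+2.5 mm, and then holds the bracket down.
- plunger (a joint): Brass spring pin, 14 mm across, upright on a grey block at the strip's foot, 20 mm in front of the face, below the bracket's flange. Value in m: 0 up (top at h+10 mm), grows as it is pressed down; 4.4 N at first, 8.4 N at 10 mm. It lifts an unlocked bracket; under a locked one it stays pressed about 7.5 mm.
- glue_stick: Standing glue stick, 25 mm across, 96 mm tall; origin at its underside. Bystander.
- mint_tin: Round white and red mint tin, 68 mm across, 43 mm tall; origin at its underside. Bystander.
- stapler: Blue-grey stapler, 148x63x44 mm; origin at its underside. Bystander.
- mouse: White computer mouse, 105x58x36 mm; origin at its underside. Bystander.

How it is judged (in metres and radians):
On the way:
1. the bracket's claws are through the slots, before it is pressed down on the spring plunger (horizontal distance between bracket and stand below 0.006 m and angle between the x axis of bracket and the x axis of stand, either way round below 0.08 rad and angle between bracket's own z axis and vertical below 0.08 rad and height (world z) of bracket above 0.055 m and value of joint catch above 0.003 m and value of joint plunger below 0.005 m), for 0.05 s.
At the end, for the whole second after the job is handed in: The bracket hangs on the strip at rest, its origin within 6 mm of the stand's origin seen from above, heading and upright within 0.08 rad, the red catch sprung out (less than 3 mm in) and the plunger held down more than 5.5 mm (horizontal distance between bracket and stand below 0.006 m and angle between the x axis of bracket and the x axis of stand, either way round below 0.08 rad and angle between bracket's own z axis and vertical below 0.08 rad and height (world z) of bracket above 0.055 m and value of joint catch below 0.003 m and value of joint plunger above 0.0055 m and linear speed of bracket below 0.02 m/s); the robot touches nothing.
It fails at once if the bracket is pushed against the stand with more than 30 N (contact force between bracket and stand above 30 N).
It fails at once if the robot itself pushes the stand with more than 15 N (contact force between any of the fingers, the arm and stand above 15 N).
It fails at once if the glue stick, mint tin, stapler or mouse is moved by more than 20 mm or tipped by more than 0.3 rad (distance of any of glue_stick, mint_tin, stapler, mouse from where it was at the start of the episode above 0.02 m or angle between any of glue_stick, mint_tin, stapler, mouse's own z axis and vertical above 0.3 rad).
It also fails if it takes over 61 s, if anything falls off the work surface, if the arm or the gripper's body presses on something with over 40 N, if the wrist force passes 120 N, or if a joint passes its speed limit or range.

## Robot

A 6-joint arm with a two-finger parallel gripper is mounted at the origin on a cart in front of the work surface, level with it; the furniture and walls round the work are solid. World frame = base frame: x ahead of the robot, y to its left, z up, the work surface at z = 0. Lengths are in mm, angles in rad, forces in N, time in s.
With the tool pointing down it reaches from about 300 to 775 mm from the base axis. Payload 14.6 kg.
Tool frame: the origin (TCP) lies between the finger pads; the fingertips stand manip.tip_reach ahead of it and the grasp point (between the pads) lies 5 mm behind it (manip.tip_reach is the distance from the TCP to the fingertips, in mm); z points along the fingers, y is the line along which they close (so a half turn about z gives the same grasp; the last joint's range is limited). The gripper opens to 94 mm and grips with 3 to 60 N. Pads are 16 mm wide; open, the fingers measure 119 mm over their backs; the gripper's body (75 mm by 177 mm) begins 78 mm behind the grasp point.
Start: joints at [1.048, 0.3, 1.521, -0, 1.321, -0.067], TCP at [242.095, 493.841, 219.446] pointing down, gripper open.
Joint ranges: [-3.03, 3.03], [-0.79, 2.21], [0.23, 2.52], [-1.04, 4.18], [0, 3.07], [-2.55, 2.55]. Speed limits (rad/s): [2.22, 2.22, 2.57, 3.14, 3.14, 3.14].

## Interface

Orientations are given as [roll, pitch, yaw] about the fixed x, y, z axes, in that order (R = Rz(yaw) Ry(pitch) Rx(roll)).
In Python, from cell import manip gives the robot as it stands. The module is installed in compiled form; this text tells all that it offers.
- The arm moves only by the shell command python3 -m creep 'ROWS' [FORCE]. ROWS is JSON, a list of rows, each a list of 3 entries, a list of its own where there are three numbers: the opening, from -1 (shut) to 1 (fully open), then the shift along the tool's x, y, z in cm, then the turn about the tool's z in units of 5 degrees (1.0 is 5 degrees). In form: [[grip, [tx, ty, tz], roll], ...]. A call has 1 to 12 rows; each row is the pose to reach, as a shift and turn from the pose commanded when the call began, along the tool's axes at that moment; what a row does not reach only later rows make up. A row lasts 1/10 s, in which the tool goes at most 50 mm and 8.59 degrees, less where a joint would pass 70% of its speed; a pose out of reach is approached as far as the arm can. A call with a gripper value outside its range is refused whole. The fingers move at their own pace and stop on an object; FORCE is the grip in N (left out, the last holds). Time passes only in rows, so rows that repeat a pose let the fingers close. It gives the time, the measured TCP pose, the force, the opening and the grip force at its end, in the units of the state.
- manip.read_state(): the state, without advancing time (a new reading comes with each control period).
- manip.camera(name): name is "scene" or "top"; returns the picture (420x560x3 uint8, red, green, blue); there is no depth.
- manip.camera_params(name): a dict with "fovy" (degrees; the focal length in pixels is half the picture's height over the tangent of half this angle, whatever the lens; pixels are square), "cx", "cy" (the principal point, pixels), "k1" (the pictures are not rectified: a ray, as slopes to the right and down, at radius r is drawn at 1 + k1 r^2 times it, then the intrinsics apply), "origin" and "attitude" of the camera in the world. Camera axes: x right, y down, z forward; pixel columns grow to the right and rows downward; lengths in mm; the calibration is good to about 2 mm. A picture is of the moment at which its call begins. camera_params takes no time and is no camera call.
- manip.sign_off(): hands the job in; it is judged then, once.
The state is a dict: "clock": time; "joints": joint angles; "qd": joint speeds; "effort": joint torques, N m; "eef_pos": TCP position; "eef_rot": TCP orientation; "wrist_force": force on the tool from outside, world axes, zero at the start; "moment": the same for the moment, N m; "finger_gap": finger opening in mm; "finger_force": force on a finger pad.
Only numpy, scipy, OpenCV 4.12 (cv2) and the standard library are available. Lean on these libraries where they do the work, as an engineer would, in place of code of your own. Each camera call takes 0.05 s, during which the arm holds its last target. There are 200 camera calls.

## Working session

There is one attempt and no reset: what is moved stays moved. The work goes in short steps, Python scripts to look and compute and a shell command to move; the robot and the scene stay as the last step left them, time stands still between calls to the robot, and variables do not carry over. Pictures are saved under pics/ and viewed, at most 10 in all, crops included, and the job is handed in when it is done.

```bash
mkdir -p pics; python3 - <<'E'
from cell import manip
import cv2,json
for n in("scene","top"):
    im=manip.camera(n); cv2.imwrite(f"pics/{n}0.png",im[:,:,::-1]); print(n,manip.camera_params(n))
print(manip.read_state(),manip.tip_reach)
E
```

```text
scene {'fovy': 49.227623446125506, 'cx': 278.83824069244264, 'cy': 212.80902045316793, 'k1': -0.032452404716877, 'origin': array([-104.15193634, -480.44954067,  861.52655847]), 'attitude': array([-2.27992838, -0.02134962, -0.88570699])}
top {'fovy': 48.174980044716875, 'cx': 283.8339172182793, 'cy': 215.8670385638293, 'k1': -0.15232071802442596, 'origin': array([-260.60447215, -276.43076639, 1290.21600755]), 'attitude': array([-2.48506996, -0.01735299, -1.16143714])}
{'clock': 0.1, 'joints': array([ 1.04838934e+00,  3.00413594e-01,  1.52151678e+00,  1.54295366e-06,
        1.32069074e+00, -6.65805157e-02]), 'qd': array([-0.00078039, -0.00051773, -0.00136344, -0.00065356,  0.00131513,
       -0.00054407]), 'effort': array([-1.06378564e-03, -5.32636178e+01, -3.53286016e+01,  7.08266487e-02,
        2.35021894e-02, -5.36162236e-05]), 'eef_pos': array([241.99600274, 493.65762211, 218.94506453]), 'eef_rot': array([-3.14056657e+00, -6.99161690e-05,  2.68576576e+00]), 'wrist_force': array([-0.28637703, -0.05901723, -0.0683882 ]), 'moment': array([-0.00844858,  0.01963478, -0.01142452]), 'finger_force': 0.0, 'finger_gap': 93.89030361776777} 14.0
```

View pics/scene0.png

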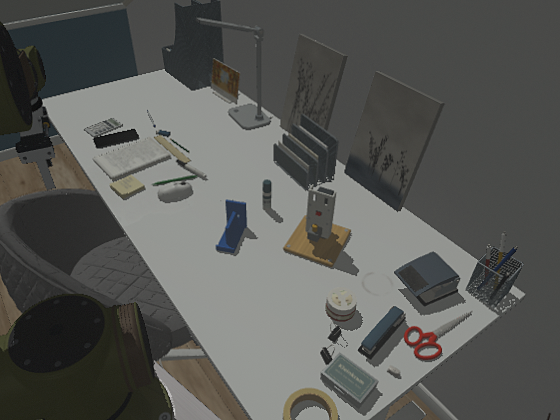

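View pics/top0.png

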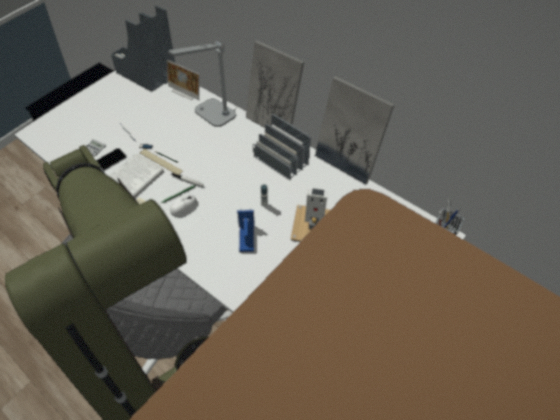

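The scene view shows the blue bracket at about (232,225), the stand's strip at (320,212) with its wooden base at (318,240), and the glue stick at (267,193). In the top view the bracket is at (247,230) and the strip at (316,207), with part of the base hidden behind a brown object. I'll enlarge both.

```bash
cat > h.py <<'E'
import numpy as np, cv2
from scipy.spatial.transform import Rotation as R
from cell import manip
def cam(n):
    p=manip.camera_params(n); f=210/np.tan(np.radians(p['fovy']/2))
    return p,f,R.from_euler('xyz',p['attitude']).as_matrix(),np.array(p['origin'])
def proj(n,P):
    p,f,M,o=cam(n); c=(np.atleast_2d(P)-o)@M; s=c[:,:2]/c[:,2:]
    return s*(1+p['k1']*(s**2).sum(1,keepdims=True))*f+[p['cx'],p['cy']]
def ray(n,u):
    p,f,M,o=cam(n); d=(np.array(u,float)-[p['cx'],p['cy']])/f; s=d.copy()
    for _ in range(20): s=d/(1+p['k1']*(s@s))
    v=M@np.r_[s,1]; return o,v/np.linalg.norm(v)
def onz(n,u,z):
    o,v=ray(n,u); return o+v*(z-o[2])/v[2]
def two(u1,u2):
    (a,v),(b,w)=ray('scene',u1),ray('top',u2)
    t=np.linalg.lstsq(np.c_[v,-w],b-a,rcond=None)[0]; p,q=a+v*t[0],b+w*t[1]
    return (p+q)/2,np.linalg.norm(p-q)
def crop(im,x,y,w,h,s,f):
    c=cv2.resize(im[y:y+h,x:x+w,::-1],None,fx=s,fy=s,interpolation=cv2.INTER_CUBIC)
    c=cv2.convertScaleAbs(c,alpha=1.3)
    for k in range(0,w,10): cv2.putText(c,str(x+k),(k*s,8),0,.3,(0,255,255)); cv2.line(c,(k*s,10),(k*s,14),(0,255,255))
    for k in range(0,h,10): cv2.putText(c,str(y+k),(0,k*s+4),0,.3,(0,255,255))
    return c
E
python3 - <<'E'
from h import *
a=cv2.imread('pics/scene0.png')[:,:,::-1]; b=cv2.imread('pics/top0.png')[:,:,::-1]
cv2.imwrite('pics/c1.png',crop(a,210,175,150,95,5,5)); cv2.imwrite('pics/c2.png',crop(b,230,175,110,85,7,5))
E
```

```text
(no output)
```

View pics/c1.png

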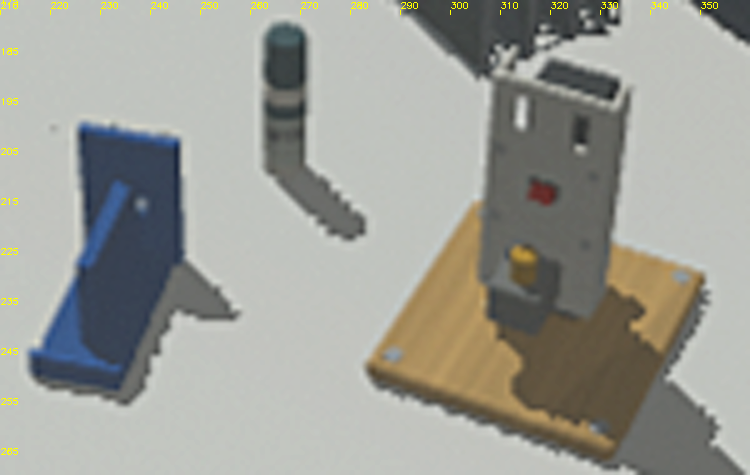

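View pics/c2.png

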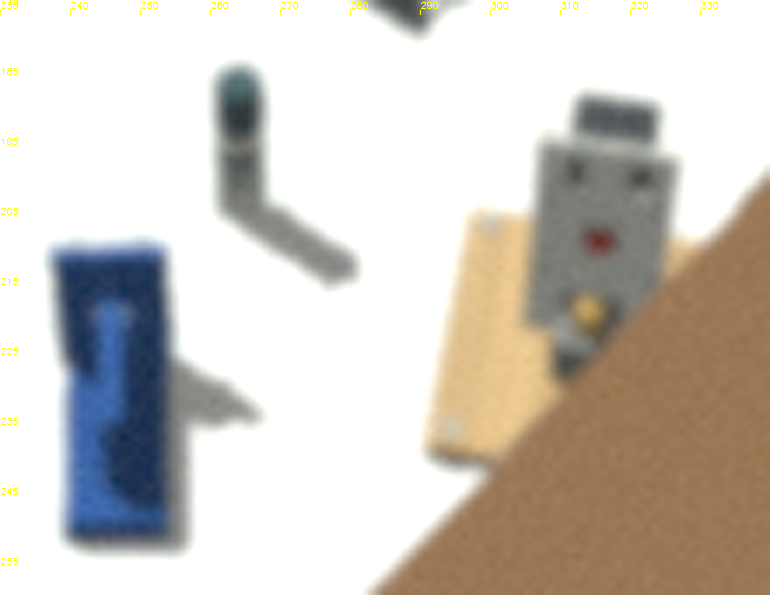

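The crops show everything clearly enough to measure. In the scene view the plate's top corners are near (226,200) and (246,203), and the base's top corners near (283.5,248.5), (305,216), (350.5,230) and (332.5,264). The catch is at (318,213) and the plunger at (314.5,226). In the top view the plate's top corners are near (237.5,210.5) and (254,210.5), the lip is at v≈250.5, the strip's top corners are near (307,195) and (326.5,198), and the catch is at (315.5,209).

```bash
python3 - <<'E'
from h import *
np.set_printoptions(precision=1,suppress=True)
ims={'scene':cv2.imread('pics/scene0.png'),'top':cv2.imread('pics/top0.png')}
def mask(n,lo,hi,box):
    m=cv2.inRange(cv2.cvtColor(ims[n],cv2.COLOR_BGR2HSV),lo,hi); z=np.zeros_like(m); x,y,w,h=box; z[y:y+h,x:x+w]=m[y:y+h,x:x+w]; return z
def poly(m,eps):
    c=max(cv2.findContours(m,cv2.RETR_EXTERNAL,cv2.CHAIN_APPROX_NONE)[0],key=cv2.contourArea)
    return cv2.approxPolyDP(c,eps,True)[:,0]
ms=mask('scene',(105,100,30),(130,255,255),(205,190,60,75)); mt=mask('top',(100,100,30),(130,255,255),(225,200,50,65))
print('blue scene',poly(ms,1.2).tolist()); print('blue top',poly(mt,1.2).tolist())
mb=mask('scene',(8,60,30),(25,255,255),(275,205,80,70)); print('base',poly(mb,1.5).tolist())
red={}
for n,b in(('scene',(305,200,30,25)),('top',(305,200,25,20))):
    m=cv2.inRange(cv2.cvtColor(ims[n],cv2.COLOR_BGR2HSV),(0,110,40),(6,255,255))|cv2.inRange(cv2.cvtColor(ims[n],cv2.COLOR_BGR2HSV),(172,110,40),(180,255,255))
    x,y,w,h=b; mm=np.zeros_like(m); mm[y:y+h,x:x+w]=m[y:y+h,x:x+w]; M=cv2.moments(mm,True); red[n]=(M['m10']/M['m00'],M['m01']/M['m00']); print(n,red[n],M['m00'])
print('catch',two(red['scene'],red['top']))
for n,a,b in(('scene',(226,200),(246,203)),('top',(237.5,210.5),(254,210.5))):
    A,B=onz(n,a,85),onz(n,b,85); d=B-A; print(n,'plate top',A,B,np.linalg.norm(d),'yaw(x axis)',np.arctan2(d[1],d[0])+np.pi/2)
print('2view plate',two((226,200),(237.5,210.5)),two((246,203),(254,210.5)))
A,B=onz('top',(239.5,250.5),16),onz('top',(254,250.5),16);print('top lip',A,B)
A,B=onz('scene',(216.7,245.5),16),onz('scene',(234.5,249),16);print('scene lip',A,B)
for q in((283.5,248.5),(305,215.7),(350.7,230),(332.5,264.5)): print('base',q,onz('scene',q,12))
for q in((296.8,205),(291,239.5)): print('top base',onz('top',q,12))
print('strip top',two((309.5,190.5),(307.3,195.3)),two((335.5,194.5),(326.7,197.8)))
E
```

```text
blue scene [[225, 231], [219, 244], [216, 245], [234, 249], [226, 243]]
blue top [[240, 211], [240, 250], [252, 250], [252, 212]]
base [[305, 215], [285, 244], [284, 249], [331, 266], [350, 230], [332, 224], [330, 236], [327, 239], [319, 238], [315, 242], [306, 237]]
scene (318.07142857142856, 213.28571428571428) 14.0
top (315.5, 209.0) 2.0
catch (array([648.8, -14.7, 109.6]), np.float64(1.4193552063801727))
scene plate top [555.8 220.3  85. ] [581.3 171.2  85. ] 55.363970643217684 yaw(x axis) 0.48013242769699493
top plate top [558.  220.9  85. ] [580.1 171.8  85. ] 53.91478648797452 yaw(x axis) 0.4226869424151809
2view plate (array([557.9, 221.5,  83.8]), np.float64(1.6925736073222521)) (array([581.5, 172. ,  84. ]), np.float64(1.2005727934090653))
top lip [460.1 168.8  16. ] [479.4 125.9  16. ]
scene lip [463.5 169.3  16. ] [484.3 125.3  16. ]
base (283.5, 248.5) [571.3  32.3  12. ]
base (305, 215.7) [712.8  68.   12. ]
base (350.7, 230) [746.7 -63.3  12. ]
base (332.5, 264.5) [607.3 -97.7  12. ]
top base [714.6  73.   12. ]
top base [571.   34.4  12. ]
strip top (array([644.5,  14.9, 169.2]), np.float64(0.5920084172952623)) (array([657.2, -47.9, 178.7]), np.float64(9.44839583863346))
```

The bracket's origin is at about (572,196) with yaw 0.448, so the web point is at (528,175.5). The stand is near (648,-17) with yaw 0.25, and h is roughly 72. I'll move above the bracket first.

```bash
python3 -m creep '[[0.3,[-39.7,-16,6.9],-10.4],[0.3,[-39.7,-16,6.9],-10.4],[0.3,[-39.7,-16,6.9],-10.4],[0.3,[-39.7,-16,6.9],-10.4],[0.3,[-39.7,-16,6.9],-10.4],[0.3,[-39.7,-16,6.9],-10.4],[0.3,[-39.7,-16,6.9],-10.4],[0.3,[-39.7,-16,6.9],-10.4],[0.3,[-39.7,-16,6.9],-10.4],[0.3,[-39.7,-16,6.9],-10.4],[0.3,[-39.7,-16,6.9],-10.4],[0.3,[-39.7,-16,6.9],-10.4]]' 40; python3 - <<'E'
from h import *
s=manip.read_state(); print(s['clock'],s['eef_pos'],s['eef_rot'],s['joints'])
a=manip.camera('scene');b=manip.camera('top')
print('glue',onz('scene',(266.5,208),0))
cv2.imwrite('pics/s1.png',a[:,:,::-1])
cv2.imwrite('pics/t1.png',b[:,:,::-1])
cv2.imwrite('pics/c3.png',np.hstack([crop(a,190,140,90,120,4,5),crop(b,205,150,90,120,4,5)]))
E
```

```text
clock: 1.3
eef_pos: [527.5, 176.2, 150.4]
eef_rot: [3.141, -0.0, -2.69]
wrist_force: [0.6, 0.9, 0.3]
finger_gap: 61.0
finger_force: 0.0
1.3 [527.52946727 176.16011188 150.405223  ] [ 3.14129644e+00 -3.83246482e-04 -2.68961379e+00] [ 2.56335913e-01  3.78838232e-01  1.58275852e+00  2.33636692e-04
  1.18042943e+00 -1.76652817e+00]
glue [678.39467834 181.76200418   0.        ]
```

View pics/c3.png

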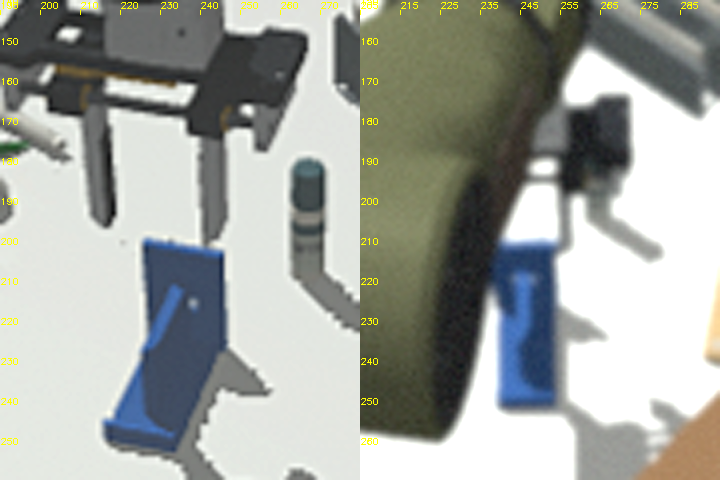

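The fingers straddle the bracket with tips at about (213,196) and (241,200), in line with the web. Descending and closing.

```bash
python3 -m creep '[[0.3,[0,0,4],0],[0.3,[0,0,8],0],[0.3,[0,0,10],0],[0.3,[0,0,10.8],0],[0.3,[0,0,10.8],0],[-0.5,[0,0,10.8],0],[-1,[0,0,10.8],0],[-1,[0,0,10.8],0],[-1,[0,0,10.8],0],[-1,[0,0,10.8],0],[-1,[0,0,10.8],0],[-1,[0,0,10.8],0]]' 40; python3 - <<'E'
from h import *
b=manip.camera('scene'); cv2.imwrite('pics/s2.png',b[:,:,::-1])
np.set_printoptions(precision=1,suppress=True)
# stand estimates from initial pics: slots etc
# onto bases in both cameras, given z=12 plane
E
```

```text
clock: 2.6
eef_pos: [528.1, 175.5, 42.5]
eef_rot: [3.141, -0.0, -2.69]
wrist_force: [-0.9, 0.8, 0.2]
finger_gap: 9.7
finger_force: 40.0
```

```bash
python3 -m creep '[[-1,[0,0,-2],0],[-1,[0,0,-5],0],[-1,[0,0,-8.8],0],[-1,[2.4,-6.9,-8.8],0.8],[-1,[4.8,-13.8,-8.8],1.6],[-1,[7.2,-20.6,-8.8],2.3],[-1,[7.2,-20.6,-8.8],2.3],[-1,[7.2,-20.6,-8.8],2.3],[-1,[7.2,-20.6,-8.8],2.3]]' 40; python3 - <<'E'
from h import *
a=manip.camera('scene');b=manip.camera('top')
cv2.imwrite('pics/s3.png',a[:,:,::-1]); cv2.imwrite('pics/t3.png',b[:,:,::-1])
cv2.imwrite('pics/c4.png',np.hstack([crop(a,250,160,95,110,4,5),crop(b,250,160,95,110,4,5)]))
E
```

```text
clock: 3.55
eef_pos: [553.1, -43.8, 130.1]
eef_rot: [-3.142, -0.001, -2.894]
wrist_force: [-0.7, 0.8, -2.1]
finger_gap: 9.7
finger_force: 40.0
```

View pics/c4.png

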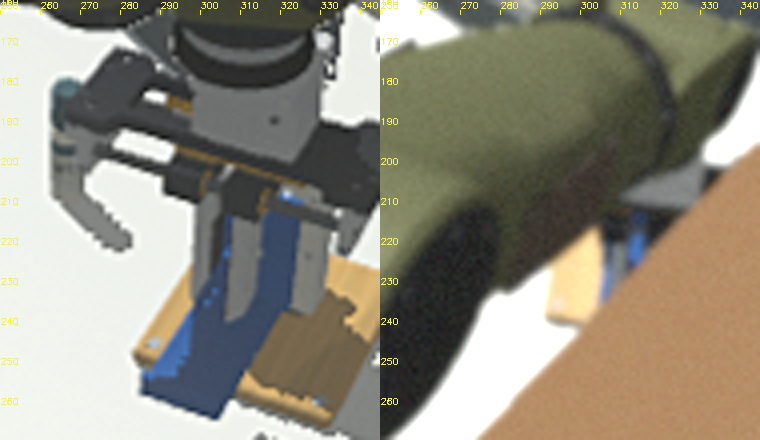

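The lifted bracket, with its lip at about (283–303,256–264), hides the stand's face, and the arm blocks the top view. I'll measure the stand from the first pictures at a larger zoom.

```bash
python3 - <<'E'
from h import *
a=cv2.imread('pics/scene0.png')[:,:,::-1]; b=cv2.imread('pics/top0.png')[:,:,::-1]
b=(b*0.75).astype(np.uint8)
cv2.imwrite('pics/c5.png',np.hstack([crop(a,302,183,40,60,10,5),crop(b,302,185,38,60,10,5)]))
E
```

```text
(no output)
```

View pics/c5.png

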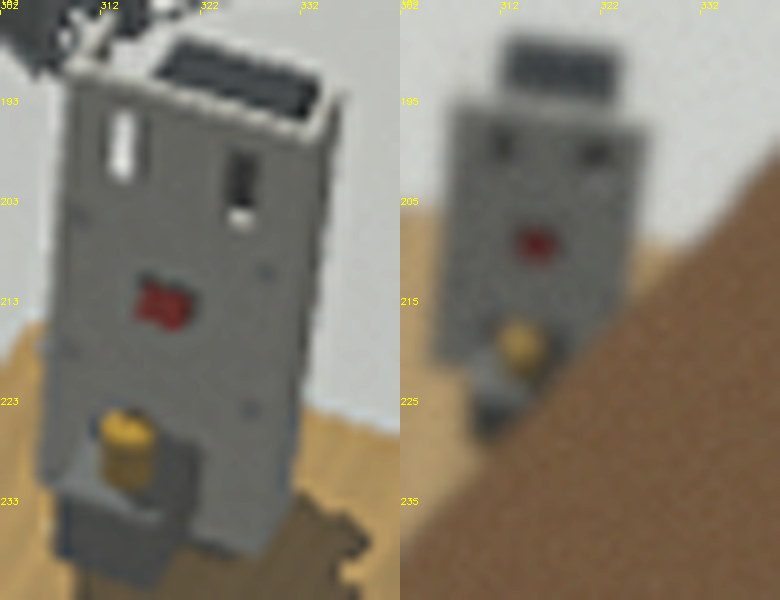

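The enlarged view gives the strip's corners, both slots (scene ≈(313.9,197.3) and (325.7,201.3)), the catch (318.1,212.9) and the plunger top (314.4,225.4). I'll solve the stand pose and h from these points, and check the camera against the held bracket's lip.

```bash
python3 - <<'E'
from h import *
from scipy.optimize import least_squares
np.set_printoptions(precision=2,suppress=True)
S=lambda c,r:(302+c/10-.45,183+r/10-.45); T=lambda c,r:(302+(c-400)/10-.45,185+r/10-.45); C=lambda c,r:(210+c/5-.4,175+r/5-.4)
# local x,y,z, uses h, cam, pixel
D=[((0,32,100),1,'scene',S(68,75)),((0,-32,100),1,'scene',S(314,140)),((0,32,-40),1,'scene',S(40,490)),((0,-32,-40),1,'scene',S(263,555)),
((0,15,79),1,'scene',S(122,147)),((0,-15,79),1,'scene',S(241,188)),((-5,0,37),1,'scene',S(165,303)),((-20,0,10),1,'scene',S(128,428)),
((-60,70,12),0,'scene',C(368,364)),((90,70,12),0,'scene',C(475,203)),((90,-70,12),0,'scene',C(704,274)),((-60,-70,12),0,'scene',C(614,448)),
((0,32,100),1,'top',T(452,110)),((0,-32,100),1,'top',T(646,128)),((0,32,-40),1,'top',T(435,362)),((0,15,79),1,'top',T(502,143)),((0,-15,79),1,'top',T(597,152)),((-5,0,37),1,'top',T(537,243)),((-20,0,10),1,'top',T(520,335))]
def pts(p,d):
    P=np.array(d[0],float)+[0,0,p[3]*d[1]]; c,s=np.cos(p[2]),np.sin(p[2]); return [p[0]+c*P[0]-s*P[1],p[1]+s*P[0]+c*P[1],P[2]]
def fit(D):
    f=lambda p:np.concatenate([proj(d[2],pts(p,d))[0]-d[3] for d in D]); r=least_squares(f,[648,-17,.25,72],loss='soft_l1',x_scale=[1,1,.01,1]); return r.x,f(r.x).reshape(-1,2)
for k,L in(('all',D),('scene',D[:12]),('strip scene',D[:8]),('top',D[12:])):
    x,r=fit(L); print(k,x,np.sqrt((r**2).mean())); 
    if k=='all': print(r)
# bracket originally
B=[((-3.5,28,85),'scene',C(80,125)),((-3.5,-28,85),'scene',C(180,140))]
st=manip.read_state(); print(st['eef_pos'],st['eef_rot'])
y=st['eef_rot'][2]+np.pi; t=st['eef_pos']; o=t+np.array([48*np.cos(y),48*np.sin(y),-42.5])
im=cv2.imread('pics/s3.png'); m=cv2.inRange(cv2.cvtColor(im,cv2.COLOR_BGR2HSV),(105,100,30),(130,255,255)); m[:,:270]=0; m[:225]=0;m[:,330:]=0
c=max(cv2.findContours(m,0,1)[0],key=cv2.contourArea); print('blue',cv2.approxPolyDP(c,1,True)[:,0].tolist())
for q in((-110,25,0),(-110,-25,0),(-110,25,16),(-110,-25,16)):
    print(q,proj('scene',o+[np.cos(y)*q[0]-np.sin(y)*q[1],np.sin(y)*q[0]+np.cos(y)*q[1],q[2]]))
E
```

```text
all [648.46 -15.26   0.25  76.16] 0.6341086936924724
[[ 0.   -1.13]
 [-0.01 -0.34]
 [-0.54 -0.75]
 [-0.18  0.16]
 [ 0.43  0.3 ]
 [-0.09 -0.37]
 [-0.25  0.54]
 [ 0.47 -0.4 ]
 [-0.92 -0.25]
 [-0.28 -1.52]
 [ 0.82 -0.93]
 [ 0.2   0.3 ]
 [ 0.02 -0.97]
 [ 1.06  0.01]
 [-0.62  0.88]
 [ 0.01  0.78]
 [-0.01  1.17]
 [ 0.12  0.96]
 [ 0.67  0.53]]
scene [647.13 -16.25   0.25  76.73] 0.5394300054412952
strip scene [653.04 -12.52   0.27  70.8 ] 0.4139189203539604
top [692.61  -1.48   0.28  21.79] 0.46567517230061756
[553.04 -41.16 130.12] [ 3.14 -0.   -2.89]
blue [[323, 225], [315, 225], [315, 232], [312, 238], [314, 238], [314, 235], [317, 235], [318, 233], [320, 236], [316, 238], [317, 239], [314, 242], [315, 243], [303, 263], [287, 258], [286, 256], [288, 254], [293, 254], [296, 251], [299, 236], [300, 235], [301, 238], [304, 234], [305, 237], [305, 225], [299, 237], [297, 238], [290, 250], [286, 253], [286, 258], [303, 264], [320, 236], [321, 237]]
(-110, 25, 0) [[283.29 257.92]]
(-110, -25, 0) [[303.11 264.87]]
(-110, 25, 16) [[283.48 253.11]]
(-110, -25, 16) [[303.5  260.05]]
```

The camera agrees with the held bracket to about 0.5 px. The stand is at ≈(648,-15.4), yaw 0.25, with h ≈ 76±4. I'll line up and approach.

```bash
python3 -m creep '[[-1,[0,0.15,0.16],0],[-1,[-1.5,0.15,0.16],0],[-1,[-2.5,0.15,0.16],0],[-1,[-3,0.15,0.16],0],[-1,[-3,0.15,0.16],0],[-1,[-3,0.15,0.16],0],[-1,[-3,0.15,0.16],0]]' 40;python3 -m creep '[[-1,[-0.1,0,0],0],[-1,[-0.2,0,0],0],[-1,[-0.2,0,0],0],[-1,[-0.2,0,0],0]]' 
python3 -m creep '[[-1,[-0.1,0,0],0],[-1,[-0.2,0,0],0],[-1,[-0.2,0,0],0],[-1,[-0.2,0,0],0]]'
```

```text
clock: 4.35
eef_pos: [581.7, -32.5, 128.9]
eef_rot: [3.142, -0.0, -2.891]
wrist_force: [-1.5, 1.0, -0.9]
finger_gap: 9.9
finger_force: 40.0
clock: 4.75
eef_pos: [583.9, -32.0, 128.8]
eef_rot: [3.142, -0.0, -2.891]
wrist_force: [0.2, 0.5, -2.0]
finger_gap: 9.8
finger_force: 40.0
clock: 5.15
eef_pos: [585.9, -31.5, 128.8]
eef_rot: [3.142, -0.0, -2.891]
wrist_force: [0.3, -0.1, -2.5]
finger_gap: 9.5
finger_force: 40.0
```

```bash
python3 -m creep '[[-1,[-0.05,0,0],0],[-1,[-0.1,0,0],0],[-1,[-0.15,0,0],0],[-1,[-0.15,0,0],0]]';python3 -m creep '[[-1,[-0.05,0,0],0],[-1,[-0.1,0,0],0],[-1,[-0.15,0,0],0],[-1,[-0.15,0,0],0]]'
```

```text
clock: 5.55
eef_pos: [587.4, -31.1, 128.8]
eef_rot: [-3.142, -0.0, -2.891]
wrist_force: [-1.1, 0.1, -2.0]
finger_gap: 9.5
finger_force: 40.0
clock: 5.95
eef_pos: [588.8, -30.7, 128.8]
eef_rot: [-3.142, 0.0, -2.89]
wrist_force: [-0.8, 0.5, -1.8]
finger_gap: 9.6
finger_force: 40.0
```

```bash
python3 -m creep '[[-1,[-0.05,0,0],0],[-1,[-0.1,0,0],0],[-1,[-0.1,0,0],0]]'
```

```text
clock: 6.25
eef_pos: [589.8, -30.4, 128.8]
eef_rot: [-3.142, 0.0, -2.891]
wrist_force: [-1.1, -1.0, -2.6]
finger_gap: 9.8
finger_force: 40.0
```

```bash
for i in 1; do python3 -m creep '[[-1,[-0.05,0,0],0],[-1,[-0.1,0,0],0],[-1,[-0.1,0,0],0]]';python3 -m creep '[[-1,[-0.05,0,0],0],[-1,[-0.1,0,0],0],[-1,[-0.1,0,0],0]]'; done
```

```text
clock: 6.55
eef_pos: [590.8, -30.2, 128.9]
eef_rot: [-3.142, 0.0, -2.891]
wrist_force: [-0.0, 0.1, -1.6]
finger_gap: 9.7
finger_force: 40.0
clock: 6.85
eef_pos: [591.7, -29.9, 128.8]
eef_rot: [-3.142, 0.0, -2.891]
wrist_force: [-0.1, -0.4, -2.5]
finger_gap: 10.1
finger_force: 40.0
```

```bash
python3 -m creep '[[-1,[-0.05,0,0],0],[-1,[-0.1,0,0],0],[-1,[-0.1,0,0],0]]'
```

```text
clock: 7.15
eef_pos: [592.7, -29.7, 128.8]
eef_rot: [3.142, -0.0, -2.891]
wrist_force: [0.2, -0.4, -2.3]
finger_gap: 9.9
finger_force: 40.0
```

```bash
python3 -m creep '[[-1,[-0.05,0,0],0],[-1,[-0.1,0,0],0],[-1,[-0.1,0,0],0]]'; python3 -m creep '[[-1,[-0.05,0,0],0],[-1,[-0.1,0,0],0],[-1,[-0.1,0,0],0]]'
```

```text
clock: 7.45
eef_pos: [593.7, -29.4, 128.8]
eef_rot: [-3.142, -0.0, -2.891]
wrist_force: [0.2, -0.8, -2.6]
finger_gap: 9.8
finger_force: 40.0
clock: 7.75
eef_pos: [594.6, -29.2, 128.8]
eef_rot: [-3.142, -0.0, -2.89]
wrist_force: [0.0, 0.1, -1.9]
finger_gap: 9.8
finger_force: 40.0
```

```bash
python3 -m creep '[[-1,[-0.05,0,0],0],[-1,[-0.1,0,0],0],[-1,[-0.1,0,0],0]]'
```

```text
clock: 8.05
eef_pos: [595.5, -29.0, 128.8]
eef_rot: [-3.142, -0.0, -2.89]
wrist_force: [-1.2, -0.4, -1.4]
finger_gap: 10.0
finger_force: 40.0
```

```bash
python3 -m creep '[[-1,[-0.05,0,0],0],[-1,[-0.1,0,0],0],[-1,[-0.1,0,0],0]]'; python3 -m creep '[[-1,[-0.05,0,0],0],[-1,[-0.1,0,0],0],[-1,[-0.1,0,0],0]]'
```

```text
clock: 8.35
eef_pos: [596.5, -28.7, 128.8]
eef_rot: [3.142, -0.0, -2.891]
wrist_force: [-1.5, -0.0, -2.1]
finger_gap: 9.8
finger_force: 40.0
clock: 8.65
eef_pos: [597.5, -28.5, 128.8]
eef_rot: [-3.142, -0.0, -2.891]
wrist_force: [-2.8, -0.7, -1.5]
finger_gap: 9.9
finger_force: 40.0
```

```bash
python3 -m creep '[[-1,[-0.05,0,0],0],[-1,[-0.1,0,0],0],[-1,[-0.1,0,0],0]]'
```

```text
clock: 8.95
eef_pos: [598.5, -28.2, 128.8]
eef_rot: [3.142, -0.0, -2.891]
wrist_force: [-1.9, -0.7, -0.7]
finger_gap: 9.9
finger_force: 40.0
```

```bash
python3 -m creep '[[-1,[-0.05,0,0],0],[-1,[-0.1,0,0],0],[-1,[-0.1,0,0],0]]'
```

```text
clock: 9.25
eef_pos: [599.5, -28.0, 128.9]
eef_rot: [-3.142, -0.0, -2.89]
wrist_force: [-1.8, -0.8, -1.6]
finger_gap: 9.5
finger_force: 40.0
```

A steady force of about 2 N while still advancing means the catch is being pushed in, so the claws are in the slots. Continuing until the plate meets the face.

```bash
python3 -m creep '[[-1,[-0.05,0,0],0],[-1,[-0.1,0,0],0],[-1,[-0.1,0,0],0]]'
```

```text
clock: 9.55
eef_pos: [600.4, -27.7, 128.8]
eef_rot: [-3.142, -0.0, -2.891]
wrist_force: [-2.7, -1.9, -0.6]
finger_gap: 10.0
finger_force: 40.0
```

```bash
python3 -m creep '[[-1,[-0.05,0,0],0],[-1,[-0.1,0,0],0],[-1,[-0.1,0,0],0]]'
```

```text
clock: 9.85
eef_pos: [601.2, -27.5, 128.8]
eef_rot: [3.141, -0.001, -2.891]
wrist_force: [-4.1, -1.5, 0.8]
finger_gap: 9.2
finger_force: 40.0
```

```bash
python3 -m creep '[[-1,[-0.05,0,0],0],[-1,[-0.1,0,0],0],[-1,[-0.1,0,0],0]]'
```

```text
clock: 10.15
eef_pos: [601.3, -27.3, 128.8]
eef_rot: [3.141, -0.003, -2.891]
wrist_force: [-14.2, -1.6, 3.9]
finger_gap: 9.5
finger_force: 40.0
```

The plate has met the face, at 14 N. I'll back off a touch and press down in steps.

```bash
python3 -m creep '[[-1,[0.08,0,0],0],[-1,[0.08,0,0],0],[-1,[0.08,0,0.1],0],[-1,[0.08,0,0.2],0],[-1,[0.08,0,0.2],0]]'
```

```text
clock: 10.65
eef_pos: [601.2, -27.5, 127.2]
eef_rot: [3.141, -0.001, -2.891]
wrist_force: [-7.7, -0.5, 2.8]
finger_gap: 9.5
finger_force: 40.0
```

```bash
python3 -m creep '[[-1,[0,0,0.1],0],[-1,[0,0,0.2],0],[-1,[0,0,0.2],0]]'
```

```text
clock: 10.95
eef_pos: [601.2, -27.5, 125.4]
eef_rot: [3.142, -0.001, -2.891]
wrist_force: [-9.9, -1.5, 5.4]
finger_gap: 9.4
finger_force: 40.0
```

```bash
python3 -m creep '[[-1,[0,0,0.1],0],[-1,[0,0,0.2],0],[-1,[0,0,0.2],0]]'
```

```text
clock: 11.25
eef_pos: [601.3, -27.5, 123.5]
eef_rot: [3.142, -0.001, -2.891]
wrist_force: [-10.0, -1.7, 6.7]
finger_gap: 9.8
finger_force: 40.0
```

```bash
python3 -m creep '[[-1,[0.03,0,0.1],0],[-1,[0.05,0,0.15],0],[-1,[0.05,0,0.15],0]]'
```

```text
clock: 11.55
eef_pos: [601.2, -27.5, 122.3]
eef_rot: [-3.141, 0.001, -2.891]
wrist_force: [-7.1, 0.1, 6.8]
finger_gap: 10.0
finger_force: 40.0
```

```bash
python3 -m creep '[[-1,[0,0,0.1],0],[-1,[0,0,0.15],0],[-1,[0,0,0.15],0]]'
```

```text
clock: 11.85
eef_pos: [601.2, -27.5, 120.6]
eef_rot: [-3.141, 0.001, -2.891]
wrist_force: [-5.2, -0.4, 6.2]
finger_gap: 9.5
finger_force: 40.0
```

```bash
python3 -m creep '[[-1,[0,0,0.05],0],[-1,[0,0,0.1],0],[-1,[0,0,0.1],0]]'
```

```text
clock: 12.15
eef_pos: [601.2, -27.5, 119.8]
eef_rot: [-3.141, 0.001, -2.891]
wrist_force: [-7.1, -1.3, 7.7]
finger_gap: 10.1
finger_force: 40.0
```

```bash
python3 -m creep '[[-1,[0,0,0.05],0],[-1,[0,0,0.1],0],[-1,[0,0,0.1],0]]'
```

```text
clock: 12.45
eef_pos: [601.2, -27.5, 118.9]
eef_rot: [-3.141, 0.001, -2.891]
wrist_force: [-7.0, -0.3, 7.4]
finger_gap: 9.6
finger_force: 40.0
```

```bash
python3 -m creep '[[-1,[0,0,0.05],0],[-1,[0,0,0.1],0],[-1,[0,0,0.1],0]]'
```

```text
clock: 12.75
eef_pos: [601.2, -27.5, 118.0]
eef_rot: [-3.141, 0.001, -2.891]
wrist_force: [-7.8, -1.3, 9.2]
finger_gap: 9.6
finger_force: 40.0
```

```bash
python3 -m creep '[[-1,[0,0,0.05],0],[-1,[0,0,0.1],0],[-1,[0,0,0.1],0]]'
```

```text
clock: 13.05
eef_pos: [601.2, -27.5, 117.9]
eef_rot: [-3.141, 0.001, -2.891]
wrist_force: [-12.7, -0.5, 16.5]
finger_gap: 9.9
finger_force: 40.0
```

It stopped hard at TCP z 117.9, so h is about 75.4. I'll test the lock by lifting a little.

```bash
python3 -m creep '[[-1,[0.05,0,-0.1],0],[-1,[0.05,0,-0.2],0],[-1,[0.05,0,-0.3],0],[-1,[0.05,0,-0.35],0],[-1,[0.05,0,-0.35],0]]'
```

```text
clock: 13.55
eef_pos: [601.0, -27.6, 119.7]
eef_rot: [-3.141, 0.001, -2.89]
wrist_force: [-0.3, 0.6, 5.7]
finger_gap: 9.8
finger_force: 40.0
```

```bash
python3 -m creep '[[-1,[0,0,-0.05],0],[-1,[0,0,-0.1],0],[-1,[0,0,-0.1],0]]'
```

```text
clock: 13.85
eef_pos: [600.9, -27.7, 120.5]
eef_rot: [-3.141, 0.001, -2.89]
wrist_force: [3.6, -0.1, 3.8]
finger_gap: 9.7
finger_force: 40.0
```

```bash
python3 -m creep '[[-1,[0,0,-0.05],0],[-1,[0,0,-0.05],0],[-1,[0,0,-0.05],0]]'
```

```text
clock: 14.15
eef_pos: [600.9, -27.6, 120.6]
eef_rot: [-3.141, 0.001, -2.89]
wrist_force: [6.5, 0.7, 0.1]
finger_gap: 9.8
finger_force: 40.0
```

Lifting stops dead at h+2.6 mm while the force drops, so the catch has locked. Releasing now and retreating upward.

```bash
python3 -m creep '[[-1,[0,0,0.02],0],[-0.6,[0,0,0.02],0],[-0.3,[0,0,0.02],0],[-0.1,[0,0,0.02],0],[-0.1,[0,0,0.02],0],[-0.1,[0,0,0.02],0],[-0.1,[0,0,-2],0],[-0.1,[0,0,-5],0],[-0.1,[0,0,-9],0],[-0.1,[0,0,-12],0],[-0.1,[0,0,-12],0]]'
python3 -m creep '[[-0.1,[5,0,0],0],[-0.1,[10,5,0],0],[-0.1,[15,10,0],0],[-0.1,[20,15,0],0],[-0.1,[22,20,0],0],[-0.1,[22,25,0],0],[-0.1,[22,25,0],0],[-0.1,[22,25,0],0]]'
python3 - <<'E'
from h import *
a=manip.camera('scene'); cv2.imwrite('pics/c6.png',crop(a,260,165,100,110,5,5))
E
```

```text
clock: 15.25
eef_pos: [601.7, -27.8, 245.5]
eef_rot: [-3.139, 0.007, -2.89]
wrist_force: [-0.3, 0.5, -0.2]
finger_gap: 42.5
finger_force: 0.0
clock: 16.05
eef_pos: [322.8, 162.4, 240.5]
eef_rot: [3.141, -0.0, -2.886]
wrist_force: [0.9, -0.2, -0.2]
finger_gap: 42.6
finger_force: 0.0
```

View pics/c6.png

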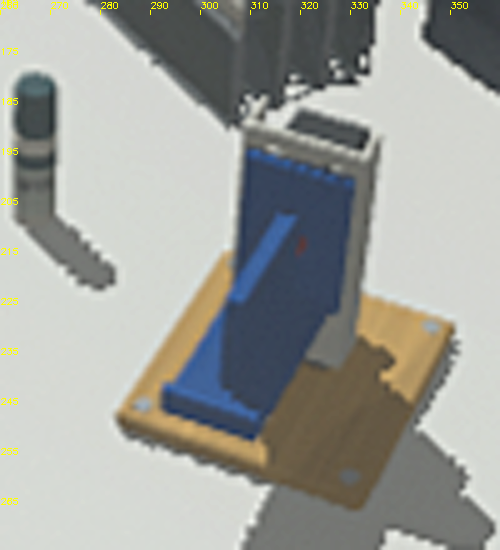

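The bracket hangs square and flat on the strip, with the plate's top corners at (309,195) and (330,201). The red catch shows in the pocket at (320,213), and the glue stick hasn't moved. Handing in.

```bash
python3 -c "
from cell import manip
print(manip.sign_off())"
```

```text
the job is handed in; nothing more can be done
None
```

The bracket hangs on the upright with both claws through the slots and the catch locked (it held when I tried to lift it); the gripper has let go and is clear, and I handed the job in at about 16 s, but no verdict was returned.

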